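# Slide a crown carrier under the bridge of a colour reader

### The job

Take the steel sample carrier with the crowns (it has an upright tab to hold it by), lay it flat in the reader's lane between the guide rails with its nose towards the bridge, then push it gently in under the low bridge until it is fully home against the hidden stop. Press it home with about 10 N for half a second to seat it, then let go; the reader's head and its stop are delicate and must never feel more than 20 N. Do not tip the carrier over, and leave the carrier home and the other things on the bench where they are.

Things in the scene. Friction and masses are not known exactly. Their poses are not given: they have to be found in the camera images.
- carrier: the sample carrier: a loose bright steel plate 150 mm long, 60 mm wide, 8 mm thick, about 0.5 kg, its nose corners rounded; eight small white crowns stand on it, reaching 17 mm above the underside, and an upright steel tab near its tail. Origin at the middle of the underside, 75 mm behind the nose; x points to the nose, y across, z up.
- tab (a point): grip point in the carrier's upright tab, which is 24 mm long along the plate, 12 mm thick across it (y), its top 44 mm above the plate's underside. The point lies 32 mm above the underside, 130 mm behind the nose, 20 mm ahead of the tail edge, midway in the tab's length and thickness. Axes as carrier.
- nose (a point): middle of the lower edge of the carrier's front (nose) end; axes as carrier.
- lane_mouth (a point): point on the reader's lane floor, in the middle of the lane, right below the front face of the white bridge. x points along the lane, in under the bridge; y across; z up. The lane floor is 12 mm above the bench.
- reader: the fixed colour reader; origin 12 mm below lane_mouth, same axes. Aluminium bed 150 mm wide, top (lane floor) 12 mm above the bench, from 175 mm before the mouth to 140 mm past it. Two steel rails, 6 mm high: 64 mm apart from 60 mm before the mouth onwards, flaring to 92 mm apart at 170 mm before it.
- head: the reader's white head, a low bridge over the lane, with the stop inside it; fixed, delicate: it bears at most 20 N from the carrier. Origin and axes as reader. It spans the lane from lane_mouth to 125 mm past it and is 150 mm wide; its underside is 21 mm above the lane floor, its top about 95 mm above the bench.
- shoe (a joint): travel (m) of a brass spring shoe (under 1 N) on the reader's rigid stop, in mid-lane, hidden under the bridge: 0 = free, 0.006 = flush with the stop's face, carrier home; bed friction keeps it there. The face lies anywhere 60 to 85 mm past lane_mouth, is not measured nor seen: found by the rise of the pushing force (sliding alone takes about 1 to 4 N).
- model_a: bystander, to be left alone: white plaster dental model, 50 x 62 x 27 mm; origin at the middle of its underside.
- model_b: bystander, to be left alone: clay-coloured dental model, 50 x 62 x 27 mm; origin at the middle of its underside.
- dropper: bystander, to be left alone: small white dropper bottle, 28 mm across, 65 mm high; origin at the middle of its underside.
- dish: bystander, to be left alone: white ceramic dish, 52 mm across, 22 mm high; origin at the middle of its underside.
- wax_tin: bystander, to be left alone: flat round brass tin, 54 mm across, 20 mm high; origin at the middle of its underside.
- spare_plate: bystander, to be left alone: dark steel firing tray with thin pins, 70 x 60 x 18 mm, without a tab; origin at the middle of its underside.
- brush: bystander, to be left alone: slim black porcelain brush, 160 mm long, 8 mm thick, lying; origin at the middle of its underside.
There are look-alikes about, which are no part of the job. There is more than one size of the carrier; the job needs the larger.

How it is judged:
By the outcome, as a careful person would: the job done as asked, in the order asked, and still so for the second after the job is handed in, with the robot touching nothing.
It also fails if it takes over 69 s, if anything falls off the work surface, if the arm or the gripper's body presses on something with over 40 N, if the wrist force passes 120 N, or if a joint passes its speed limit or range.

### The arm

A 7-joint arm with a two-finger parallel gripper is mounted at the origin on the work surface. World frame = base frame: x ahead of the robot, y to its left, z up, the work surface at z = 0. Lengths are in m, angles in rad, forces in N, time in s.
With the tool pointing down it reaches from about 0.35 to 0.9 m from the base axis. Payload 19.9 kg.
Tool frame: the origin (TCP) lies on the front face of the gripper's body, between the roots of the fingers; the fingertips stand 73 mm ahead of it and the grasp point (between the pads) lies 54 mm ahead of it (grip_depth is the distance from the TCP to the grasp point, in m); x points along the fingers, y is the direction in which the jaws open and shut, and the axes are right-handed (so a half turn about x gives the same grasp; the last joint's range is limited). The gripper opens to 85 mm and grips with 20 to 120 N. Pads are 22 mm wide; open, the fingers measure 114 mm over their backs; the gripper's body (76 mm by 85 mm) begins 54 mm behind the grasp point. The pads swing forward as they close: fully open they stand 13 mm farther back than shut.
Start: joints at [-1.329, 0.417, -0.01, 1.614, 0.005, 1.111, -0.053], TCP at [0.174, 0.6, 0.304] pointing down, gripper open.
Joint ranges: [-2.81, 2.81], [-0.39, 2.02], [-1.27, 1.25], [0.06, 2.57], [-1.19, 4.33], [0.19, 2], [-2.82, 2.82]. Speed limits (rad/s): [1.89, 1.89, 2.39, 2.39, 3.01, 3.01, 3.01].

### API

Orientations are given as [roll, pitch, yaw] about the fixed x, y, z axes, in that order (R = Rz(yaw) Ry(pitch) Rx(roll)).
In Python, from cell import * gives the robot as it stands.
- The arm moves only by the tool drive_tool, never from a script. Its argument "deltas" is a list of rows, each an object with "gripper": the closure, from 0 (fully open) to 1 (shut); "slide": the shift along the world's x, y, z in m, a list of three; "twist": the turn, a rotation vector about the world's x, y, z in rad, a list of three. A call has 1 to 10 rows; each row is the pose to reach, as a shift and turn from the pose commanded when the call began; what a row does not reach only later rows make up. A row lasts 1/8 s, in which the tool goes at most 62.5 mm and 10.7 degrees, less where a joint would pass 70% of its speed; a pose out of reach is approached as far as the arm can. A call with a gripper value outside its range is refused whole. The fingers move at their own pace and stop on an object; the grip force is fixed at half the most. Time passes only in rows, so rows that repeat a pose let the fingers close. It gives the time, the measured TCP pose, the force and the opening at its end, in the units of the state.
- get_obs(): the state, without advancing time (a new reading comes with each control period).
- grab_frame(name): name is "side" or "top" or "wrist"; returns the picture (384x512x3 uint8, red, green, blue); there is no depth.
- camera_model(name): a dict with "mtx" (3x3 intrinsics, pixels), "R" (3x3) and "t" (3): a world point X has camera coordinates R X + t. Camera axes: x right, y down, z forward; pixel columns grow to the right and rows downward; lengths in m; the calibration is good to about 2 mm. A picture is of the moment at which its call begins: read the wrist's pose just before it. camera_model takes no time and is no camera call; for the wrist camera it gives the pose at the moment of the call.
- close_job(): hands the job in, once; it reports no verdict.
The state is a dict: "time_s": time; "joint_pos": joint angles; "dq": joint speeds; "tau": joint torques, N m; "tcp_pos": TCP position; "orientation": TCP orientation; "contact_force": force on the tool from outside, world axes, zero at the start; "ft_torque": the same for the moment, N m; "gripper_width": finger opening in m.
Only numpy, scipy, OpenCV 4.12 (cv2) and the standard library are available. Lean on these libraries where they do the work, as an engineer would, in place of code of your own. Each camera call takes 0.05 s, during which the arm holds its last target. There are 200 camera calls.

## Working session

There is one attempt and no reset: what is moved stays moved. The work goes in short steps, Python scripts to look and compute and a tool call to move; the robot and the scene stay as the last step left them, time stands still between calls to the robot, and variables do not carry over. Pictures are saved under pics/ and viewed, about 8 in all and at most 12, crops included, and the job is handed in when it is done.

Besides the shell and the picture viewer there is one more tool, called after "Emit:" in YAML: its name, and indented under it one key for each argument. drive_tool: Moves the arm, as the interface text tells. Its arguments: {"type":"object","properties":{"deltas":{"type":"array"}},"required":["deltas"]}

```bash
mkdir -p pics
python3 - <<'E'
from cell import *
import cv2,numpy as np
o=get_obs();print(o)
for n in("top","side"):
    cv2.imwrite(f"pics/{n}0.png",grab_frame(n)[:,:,::-1]);m=camera_model(n);print(n,m)
E
```

```text
{'time_s': 0.0, 'joint_pos': array([-1.32951735,  0.41798436, -0.01035087,  1.61417297,  0.00468713,
        1.11067011, -0.05297017]), 'dq': array([-0.00040798,  0.00100141,  0.00222906, -0.00146602, -0.00237372,
        0.00106273, -0.0003228 ]), 'tau': array([-2.56766889e-04, -8.64452291e+01,  6.78762496e-01, -4.34914327e+01,
        1.91245397e-02,  7.37596565e-03,  5.16553985e-05]), 'tcp_pos': array([0.17429532, 0.59994205, 0.30325401]), 'orientation': array([-1.52148177,  1.56958579, -1.80418463]), 'contact_force': array([ 0.15560336,  0.03723074, -0.13798522]), 'ft_torque': array([ 0.03408438, -0.0020669 , -0.02284155]), 'gripper_width': 0.08540090200269548}
top {'mtx': array([[483.42666445,   0.        , 261.59924517],
       [  0.        , 483.42666445, 184.40693695],
       [  0.        ,   0.        ,   1.        ]]), 'R': array([[ 0.06322415, -0.99798364,  0.00559988],
       [-0.97247183, -0.06286697, -0.22437977],
       [ 0.22427939,  0.0087405 , -0.97448569]]), 't': array([-0.12792637,  0.54881285,  1.04348055])}
side {'mtx': array([[395.34517893,   0.        , 254.46960649],
       [  0.        , 395.34517893, 190.73832293],
       [  0.        ,   0.        ,   1.        ]]), 'R': array([[ 0.78671555, -0.61715329,  0.01415851],
       [-0.32459844, -0.43307278, -0.84088276],
       [ 0.52508523,  0.65693971, -0.54103208]]), 't': array([-0.48780045,  0.18530341,  0.76502115])}
```

View pics/top0.png

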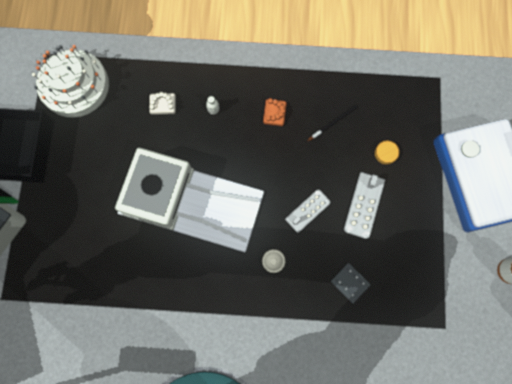

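View pics/side0.png

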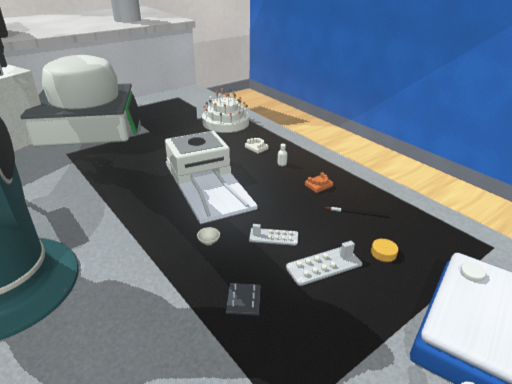

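Top view: larger plate is at (364,205) with its tab at (376,181). Look-alikes: small carrier (308,211), dark spare tray (350,283). The reader's bridge is at (152,185), with the lane opening to the right towards (240,215). I choose the one at (364,205) and check it close up.

```bash
cat > h.py <<'E'
from cell import *
import cv2,numpy as np
def ray(m,uv):
    d=np.linalg.inv(m["mtx"])@np.array([uv[0],uv[1],1.0]);return -m["R"].T@m["t"],m["R"].T@d
def plane(m,uv,z):
    c,d=ray(m,uv);return c+d*(z-c[2])/d[2]
def tri(ms,uvs):
    A=np.zeros((3,3));b=np.zeros(3);L=[]
    for m,uv in zip(ms,uvs):
        c,d=ray(m,uv);d/=np.linalg.norm(d);P=np.eye(3)-np.outer(d,d);A+=P;b+=P@c;L.append((c,P))
    X=np.linalg.solve(A,b);return X,[np.linalg.norm(P@(X-c)) for c,P in L]
def proj(m,X):
    p=m["mtx"]@(m["R"]@np.array(X)+m["t"]);return p[:2]/p[2]
E
python3 - <<'E'
from h import *
im=cv2.imread("pics/top0.png");m=camera_model("top")
g=cv2.cvtColor(im,cv2.COLOR_BGR2GRAY)
_,b=cv2.threshold(g,90,255,0)
n,l,s,c=cv2.connectedComponentsWithStats(b)
for i in (l[215,358],l[211,312],l[210,230]):
    r=cv2.minAreaRect(np.argwhere(l==i)[:,::-1].astype(np.float32));bp=cv2.boxPoints(r)
    P=np.array([plane(m,p,.008) for p in bp]);print(s[i],bp.round(1).tolist(),P.round(3).tolist(),[np.linalg.norm(P[k]-P[k-1]).round(3) for k in(1,2)])
s0=camera_model("side")
print("tabtop",tri([m,s0],[(376,179),(348,244)]))
cv2.imwrite("pics/c1.png",cv2.resize(im[140:260,110:400],None,fx=2.7,fy=2.7,interpolation=2))
E
```

```text
[ 344  172   41   67 1710] [[342.20001220703125, 231.8000030517578], [359.79998779296875, 170.1999969482422], [386.20001220703125, 177.8000030517578], [368.6000061035156, 239.3000030517578]] [[0.467, -0.289, 0.008], [0.619, -0.327, 0.008], [0.604, -0.391, 0.008], [0.453, -0.351, 0.008]] [np.float64(0.157), np.float64(0.066)]
[285 189  46  43 928] [[283.6000061035156, 218.5], [318.0, 187.1999969482422], [331.6000061035156, 202.1999969482422], [297.20001220703125, 233.39999389648438]] [[0.489, -0.149, 0.008], [0.57, -0.228, 0.008], [0.536, -0.262, 0.008], [0.456, -0.183, 0.008]] [np.float64(0.113), np.float64(0.048)]
[ 115  147  149  105 8788] [[112.5, 212.39999389648438], [132.89999389648438, 144.60000610351562], [266.1000061035156, 184.8000030517578], [245.60000610351562, 252.60000610351562]] [[0.478, 0.256, 0.008], [0.648, 0.228, 0.008], [0.568, -0.103, 0.008], [0.403, -0.065, 0.008]] [np.float64(0.172), np.float64(0.341)]
tabtop (array([ 0.58763659, -0.35612276,  0.04713808]), [np.float64(0.0023612527209776546), np.float64(0.0023612527209774603)])
```

View pics/c1.png

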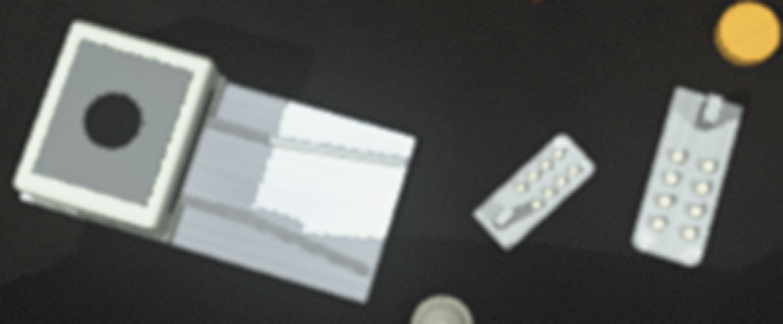

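The crop confirms it: the large plate at (364,205) measures about 157x66 mm with blur (150x60 nominal), has a tab at the upper end (tab top 47 mm) and rounded nose corners below. The small one is only 113x48 mm.

Run:
```python
from h import *
from scipy.spatial.transform import Rotation as Ro
o=get_obs();R=Ro.from_euler("xyz",o["orientation"]).as_matrix();print(R.round(3))
w=camera_model("wrist");C=-w["R"].T@w["t"];print((R.T@(C-o["tcp_pos"])).round(3),(w["R"]@R).round(3),w["mtx"].round(0).tolist())
m=camera_model("top")
for x,y in((415,137),(367,302),(217,80),(172,244)):print(plane(m,(110+x/2.7,140+y/2.7),.012).round(3))
```

```text
[[-0.     0.279  0.96 ]
 [-0.001  0.96  -0.279]
 [-1.    -0.001  0.   ]]
[-0.069 -0.001 -0.078] [[-0.001  1.    -0.001]
 [-0.305  0.001  0.952]
 [ 0.952  0.001  0.305]] [[317.0, 0.0, 258.0], [0.0, 317.0, 196.0], [0.0, 0.0, 1.0]]
[ 0.552 -0.098  0.012]
[ 0.405 -0.066  0.012]
[0.593 0.082 0.012]
[0.444 0.106 0.012]
```

Emit:
drive_tool:
  deltas:
    - {"gripper": 0,"slide": [0.03,-0.055,0.01],"twist": [0,0,0]}
    - {"gripper": 0,"slide": [0.06,-0.11,0.02],"twist": [0,0,0]}
    - {"gripper": 0,"slide": [0.09,-0.165,0.03],"twist": [0,0,0]}
    - {"gripper": 0,"slide": [0.12,-0.22,0.04],"twist": [0,0,0]}
    - {"gripper": 0,"slide": [0.15,-0.275,0.05],"twist": [0,0,0]}
    - {"gripper": 0,"slide": [0.18,-0.33,0.06],"twist": [0,0,0]}
    - {"gripper": 0,"slide": [0.21,-0.385,0.07],"twist": [0,0,0]}
    - {"gripper": 0,"slide": [0.24,-0.44,0.08],"twist": [0,0,0]}
    - {"gripper": 0,"slide": [0.27,-0.495,0.08],"twist": [0,0,0]}
    - {"gripper": 0,"slide": [0.28,-0.54,0.08],"twist": [0,0,0]}

```text
time_s: 1.35
tcp_pos: [0.4551, 0.058, 0.3839]
orientation: [-0.52, 1.57, -0.803]
contact_force: [-0.0, 0.7, -0.9]
gripper_width: 0.0855
```

Run:
```python
from h import *
import pickle
w=camera_model("wrist");im=grab_frame("wrist");pickle.dump(w,open("w1.pkl","wb"))
cv2.imwrite("pics/w1.png",im[:,:,::-1])
cv2.imwrite("pics/w1b.png",cv2.resize(im[:,:,::-1],None,fx=1.5,fy=1.5,interpolation=2))
```

```text
(no output)
```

View pics/w1b.png

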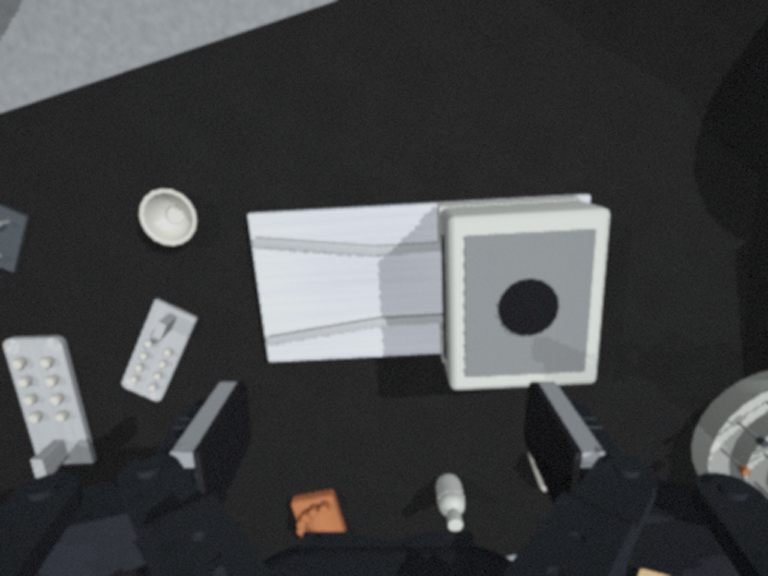

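Wrist view (1.5x): bed end corners at (248,213) and (268,362), bed edges run right to the bridge face at x≈443, rails neck at (375,248) and (380,319). Carrier with tab at lower left (45,400).

Run:
```python
from h import *
import pickle
w=pickle.load(open("w1.pkl","rb"));m=camera_model("top")
def edges(im,m,seedpts,tag):
    g=cv2.GaussianBlur(cv2.cvtColor(im,cv2.COLOR_BGR2GRAY),(3,3),0).astype(float)
    out=[]
    for (a,b,n) in seedpts:  # edge from a to b, n = outward normal px
        a=np.array(a,float);b=np.array(b,float);t=(b-a)/np.linalg.norm(b-a);nn=np.array([t[1],-t[0]])
        if nn@n<0:nn=-nn
        P=[]
        for s in np.linspace(.08,.92,40):
            q=a+(b-a)*s;k=np.arange(-5,5.01,.25)
            xy=(q+k[:,None]*nn).astype(np.float32)
            v=cv2.remap(g.astype(np.float32),xy[:,0][None],xy[:,1][None],1)[0]
            P.append(xy[np.argmin(np.gradient(v))])
        vx,vy,x,y=cv2.fitLine(np.array(P),cv2.DIST_HUBER,0,.01,.01).ravel()
        out.append(np.array([vy,-vx,vy*x-vx*y]))
    return out
def isect(a,b):return np.linalg.solve([a[:2],b[:2]],[a[2],b[2]])
iw=cv2.imread("pics/w1.png");it=cv2.imread("pics/top0.png")
k=1/1.5
e=edges(iw,w,[((248*k,213*k),(268*k,362*k),np.array([-1,0])),((250*k,213*k),(435*k,203*k),np.array([0,-1])),((270*k,362*k),(435*k,355*k),np.array([0,1]))],"w")
f=lambda x,y:(110+x/2.7,140+y/2.7)
et=edges(it,m,[(f(415,137),f(367,302),np.array([1,0])),(f(367,302),f(180,246),np.array([0,1])),(f(415,137),f(240,88),np.array([0,-1]))],"t")
A=[isect(e[0],e[1]),isect(e[0],e[2])];B=[isect(et[0],et[1]),isect(et[0],et[2])]
for a,b in zip(A,B):print(a,b,tri([w,m],[a,b]),plane(w,a,.012).round(4),plane(m,b,.012).round(4))
for cam,E,Q in((w,e,A),(m,et,B)):
    P=[plane(cam,q,.012) for q in Q]
    L=[]
    for j in(1,2):
        n=E[j];q=Q[j-1];d=np.array([-n[1],n[0]]);p2=plane(cam,q+d*60,.012);p1=plane(cam,q,.012);v=(p2-p1);L.append(np.degrees(np.arctan2(v[1],v[0]))%180)
    v=P[0]-P[1];print("width",np.linalg.norm(v),"edge angs",L,"perp",(np.degrees(np.arctan2(v[1],v[0]))+90)%180,"endmid",(P[0]+P[1])/2)
# carrier in wrist view
C=[(45,336),(15,342),(66,338),(88,463)]
g=cv2.cvtColor(iw,cv2.COLOR_BGR2GRAY)
# rail mids on top of rail z=.018
for a,b in(((375,248),(380,319)),((440,246),(440,317)),((253,241),(268,341))):
    p,q=[plane(w,(x*k,y*k),.018) for x,y in(a,b)];print("rail mid",(p+q)/2,np.linalg.norm(p-q))
```

```text
[163.78519 141.24611] [244.8284  251.88956] (array([ 0.4039921 , -0.0633843 ,  0.01105096]), [np.float64(0.0007197051026461907), np.float64(0.0007197051026462621)]) [ 0.4032 -0.063   0.012 ] [ 0.4046 -0.0635  0.012 ]
[178.33922 241.3768 ] [263.64453 190.51694] (array([ 0.55304189, -0.09809943,  0.01000138]), [np.float64(0.00031325493103728807), np.float64(0.0003132549310372226)]) [ 0.552  -0.0974  0.012 ] [ 0.5529 -0.098   0.012 ]
width 0.15265849783024998 edge angs [np.float64(76.90618747088565), np.float64(77.07651953376623)] perp 76.97618779675997 endmid [ 0.47759068 -0.08019419  0.012     ]
width 0.15223562811339697 edge angs [np.float64(76.79952508927452), np.float64(77.08106021081873)] perp 76.89986434627394 endmid [ 0.47876678 -0.08073382  0.012     ]
rail mid [0.50230791 0.03454017 0.018     ] 0.07074512624666239
rail mid [0.51699754 0.09221784 0.018     ] 0.0704673801033595
rail mid [ 0.47904809 -0.07540026  0.018     ] 0.10069891935214699
```

Lane is at 77.0°, with its end mid at (0.478,-0.0805) and the mouth at about (0.517,0.090). Measured bed height is 10–11 mm (12 nominal) and the rail midpoints agree. Next I hover over the tab.

Emit:
drive_tool:
  deltas:
    - {"gripper": 0,"slide": [0.017,-0.052,-0.018],"twist": [0,0,0.03]}
    - {"gripper": 0,"slide": [0.034,-0.104,-0.036],"twist": [0,0,0.03]}
    - {"gripper": 0,"slide": [0.051,-0.156,-0.054],"twist": [0,0,0.03]}
    - {"gripper": 0,"slide": [0.068,-0.208,-0.072],"twist": [0,0,0.03]}
    - {"gripper": 0,"slide": [0.085,-0.26,-0.09],"twist": [0,0,0.03]}
    - {"gripper": 0,"slide": [0.102,-0.312,-0.108],"twist": [0,0,0.03]}
    - {"gripper": 0,"slide": [0.119,-0.364,-0.126],"twist": [0,0,0.03]}
    - {"gripper": 0,"slide": [0.135,-0.414,-0.143],"twist": [0,0,0.03]}
    - {"gripper": 0,"slide": [0.135,-0.414,-0.143],"twist": [0,0,0.03]}

```text
time_s: 2.52
tcp_pos: [0.588, -0.3574, 0.2383]
orientation: [-2.682, 1.567, -2.939]
contact_force: [-0.7, 1.0, -0.9]
gripper_width: 0.0853
```

Run:
```python
from h import *
import pickle
o=get_obs();print(o["tcp_pos"],o["dq"].round(3),o["joint_pos"].round(2))
w=camera_model("wrist");im=grab_frame("wrist");pickle.dump(w,open("w2.pkl","wb"))
cv2.imwrite("pics/w2.png",im[:,:,::-1])
cv2.imwrite("pics/w2b.png",cv2.resize(im[:,:,::-1],None,fx=1.5,fy=1.5,interpolation=2))
```

```text
[ 0.58803459 -0.35739905  0.23832035] [-0.063 -0.063 -0.014  0.041  0.011  0.003 -0.032] [ 0.11  0.66  0.6   1.51 -0.4   1.09  2.1 ]
```

View pics/w2b.png

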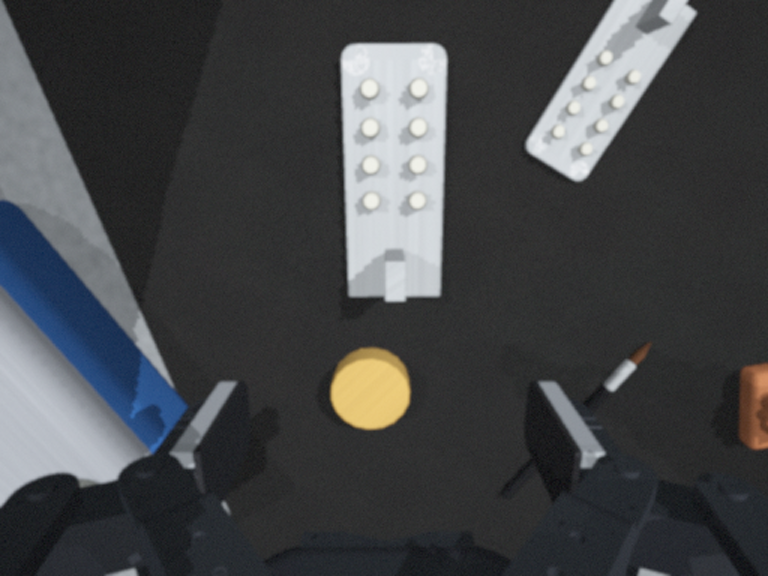

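Close view: nose at top (394,43), tail edge at row 297, tab's top face from (395,262) to (395,301), eight crowns, wax tin behind at (370,388).

Run:
```python
from h import *
import pickle
w=pickle.load(open("w2.pkl","rb"));m=camera_model("top");s=camera_model("side");k=1/1.5
f=lambda x,y:(x*k,y*k)
n=plane(w,f(394,43),.008);t=plane(w,f(394.5,297),.008);v=n-t
print("len",np.linalg.norm(v),"heading",np.degrees(np.arctan2(v[1],v[0])),"tab pred",t+v/np.linalg.norm(v)*.02)
for a,b in((341,348),(447,441)):
    p=plane(w,f(a,70),.008);q=plane(w,f(b,290),.008);print(np.degrees(np.arctan2(*(p-q)[1::-1])))
print("tab top mid plane",plane(w,f(395.5,281.5),.044))
print("tri tab",tri([w,m,s],[f(395.5,281.5),(376,179),(348,244)]))
print("tail side corners z", tri([w,s],[f(441,297),(362,262)]))
```

```text
len 0.1511301170542642 heading 165.70045614595642 tab pred [ 0.5882947  -0.35325514  0.008     ]
165.64661331198377
165.78860582535353
tab top mid plane [ 0.58731922 -0.35289445  0.044     ]
tri tab (array([ 0.58747487, -0.35490859,  0.04667884]), [np.float64(0.002320258414774805), np.float64(0.0034625405925095827), np.float64(0.0014345101567873363)])
tail side corners z (array([ 0.64742848, -0.33885472, -0.05020804]), [np.float64(0.016844990816483715), np.float64(0.016844990816483753)])
```

Emit:
drive_tool:
  deltas:
    - {"gripper": 0,"slide": [-0.001,0.001,-0.04],"twist": [0,0,0.003]}
    - {"gripper": 0,"slide": [-0.001,0.001,-0.08],"twist": [0,0,0.003]}
    - {"gripper": 0,"slide": [-0.001,0.001,-0.11],"twist": [0,0,0.003]}
    - {"gripper": 0,"slide": [-0.001,0.001,-0.13],"twist": [0,0,0.003]}
    - {"gripper": 0,"slide": [-0.001,0.001,-0.13],"twist": [0,0,0.003]}
    - {"gripper": 0,"slide": [-0.001,0.001,-0.13],"twist": [0,0,0.003]}

```text
time_s: 3.32
tcp_pos: [0.589, -0.353, 0.1123]
orientation: [-0.264, 1.569, -0.514]
contact_force: [0.5, -0.3, -0.3]
gripper_width: 0.0853
```

```bash
cat > st.py <<'E'
from h import *
from scipy.spatial.transform import Rotation as Ro
o=get_obs();R=Ro.from_euler("xyz",o["orientation"]).as_matrix()
u=np.array([.225,.9744,0]);l=np.array([-.9744,.225,0]);mo=np.array([.5174,.090,0])
print("t",round(o["time_s"],2),"tcp",o["tcp_pos"].round(4),"tooly",np.degrees(np.arctan2(R[1,1],R[0,1])).round(2),"toolx",R[:,0].round(4),"F",o["contact_force"].round(2),"T",o["ft_torque"].round(2),"w",round(o["gripper_width"],4))
d=o["tcp_pos"]-mo;print("lane s,l",(d@u).round(4),(d@l).round(4),"F lane",(o["contact_force"]@u).round(2),(o["contact_force"]@l).round(2),"q7",o["joint_pos"][6].round(2))
E
python3 st.py
```

```text
t 3.33 tcp [ 0.589  -0.353   0.1123] tooly 75.7 toolx [ 1.5e-03 -9.0e-04 -1.0e+00] F [ 0.45 -0.3  -0.29] T [0.   0.01 0.01] w 0.0853
lane s,l -0.4155 -0.1694 F lane -0.19 -0.51 q7 2.17
```

Emit:
drive_tool:
  deltas:
    - {"gripper": 0,"slide": [-0.001,0,-0.015],"twist": [0,0,0]}
    - {"gripper": 0,"slide": [-0.001,0,-0.025],"twist": [0,0,0]}
    - {"gripper": 0,"slide": [-0.001,0,-0.025],"twist": [0,0,0]}
    - {"gripper": 1,"slide": [-0.001,0,-0.025],"twist": [0,0,0]}
    - {"gripper": 1,"slide": [-0.001,0,-0.025],"twist": [0,0,0]}
    - {"gripper": 1,"slide": [-0.001,0,-0.025],"twist": [0,0,0]}
    - {"gripper": 1,"slide": [-0.001,0,-0.025],"twist": [0,0,0]}
    - {"gripper": 1,"slide": [-0.001,0,-0.025],"twist": [0,0,0]}
    - {"gripper": 1,"slide": [-0.001,0,-0.025],"twist": [0,0,0]}
    - {"gripper": 1,"slide": [-0.001,0,-0.025],"twist": [0,0,0]}

```text
time_s: 4.58
tcp_pos: [0.5875, -0.353, 0.0862]
orientation: [-0.401, 1.57, -0.651]
contact_force: [-0.6, -0.9, 5.1]
gripper_width: 0.0109
```

```bash
python3 st.py
```

```text
t 4.58 tcp [ 0.5875 -0.353   0.0862] tooly 75.68 toolx [ 4.e-04 -3.e-04 -1.e+00] F [-0.65 -0.86  5.1 ] T [0.1  0.23 0.01] w 0.0109
lane s,l -0.4159 -0.168 F lane -0.99 0.44 q7 2.18
```

Emit:
drive_tool:
  deltas:
    - {"gripper": 1,"slide": [0,0,0.02],"twist": [0,0,0]}
    - {"gripper": 1,"slide": [0,0,0.05],"twist": [0,0,0]}
    - {"gripper": 1,"slide": [0,0,0.08],"twist": [0,0,-0.06]}
    - {"gripper": 1,"slide": [-0.01,0.02,0.085],"twist": [0,0,-0.18]}
    - {"gripper": 1,"slide": [-0.02,0.045,0.085],"twist": [0,0,-0.3]}
    - {"gripper": 1,"slide": [-0.03,0.07,0.085],"twist": [0,0,-0.43]}
    - {"gripper": 1,"slide": [-0.04,0.095,0.085],"twist": [0,0,-0.56]}
    - {"gripper": 1,"slide": [-0.052,0.12,0.085],"twist": [0,0,-0.69]}
    - {"gripper": 1,"slide": [-0.062,0.14,0.085],"twist": [0,0,-0.8]}
    - {"gripper": 1,"slide": [-0.067,0.15,0.085],"twist": [0,0,-0.87]}

```text
time_s: 5.82
tcp_pos: [0.52, -0.2015, 0.1715]
orientation: [2.529, 1.57, 1.407]
contact_force: [0.3, -0.0, -4.6]
gripper_width: 0.0112
```

```bash
python3 st.py
```

```text
t 5.83 tcp [ 0.52   -0.2015  0.1715] tooly 25.73 toolx [ 2.0e-04  1.1e-03 -1.0e+00] F [ 0.35 -0.03 -4.55] T [-0.24 -0.16 -0.04] w 0.0112
lane s,l -0.2834 -0.0681 F lane 0.04 -0.35 q7 1.25
```

Emit:
drive_tool:
  deltas:
    - {"gripper": 1,"slide": [-0.005,0.01,0],"twist": [0,0,-0.08]}
    - {"gripper": 1,"slide": [-0.014,0.03,0],"twist": [0,0,-0.2]}
    - {"gripper": 1,"slide": [-0.024,0.05,0],"twist": [0,0,-0.33]}
    - {"gripper": 1,"slide": [-0.033,0.07,0],"twist": [0,0,-0.46]}
    - {"gripper": 1,"slide": [-0.041,0.09,0],"twist": [0,0,-0.58]}
    - {"gripper": 1,"slide": [-0.0465,0.1,0],"twist": [0,0,-0.65]}
    - {"gripper": 1,"slide": [-0.0465,0.1015,0],"twist": [0,0,-0.676]}
    - {"gripper": 1,"slide": [-0.0465,0.1015,0],"twist": [0,0,-0.676]}

```text
time_s: 6.82
tcp_pos: [0.4742, -0.1015, 0.1712]
orientation: [2.241, 1.57, 0.446]
contact_force: [-0.8, -0.6, -4.5]
gripper_width: 0.0109
```

```bash
python3 st.py
python3 - <<'E'
from h import *
import pickle
w=camera_model("wrist");im=grab_frame("wrist");pickle.dump(w,open("w3.pkl","wb"))
cv2.imwrite("pics/w3.png",im[:,:,::-1])
s=grab_frame("side")[:,:,::-1];cv2.imwrite("pics/s3.png",s)
a=cv2.resize(im[:,:,::-1],(512,384));cv2.imwrite("pics/m3.png",np.hstack([a[:,80:430],cv2.resize(s[110:310,110:335],(450,384))]))
E
```

```text
t 6.83 tcp [ 0.4742 -0.1015  0.1712] tooly -12.83 toolx [ 5.e-04  2.e-04 -1.e+00] F [-0.76 -0.56 -4.52] T [-0.27  0.06  0.03] w 0.0109
lane s,l -0.1963 -0.001 F lane -0.72 0.61 q7 0.54
```

View pics/m3.png

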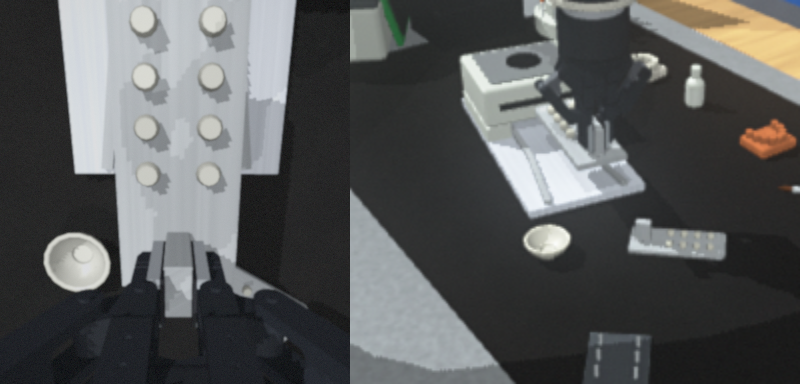

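Carrier hangs level over the lane, nose towards the bridge, centred on the bed (about 40 px on either side). The dish at (75,262) is close by, so I check clearance.

Run:
```python
from h import *
import pickle
from scipy.spatial.transform import Rotation as Ro
u=np.array([.225,.9744,0]);l=np.array([-.9744,.225,0]);mo=np.array([.5174,.090,0])
w=pickle.load(open("w3.pkl","rb"));w1=pickle.load(open("w1.pkl","rb"));m=camera_model("top")
for nm,p in(("w1",plane(w1,(168/1.5,217/1.5),.018)),("top",plane(m,(273.5,260),.02)),("w3",plane(w,(157,262),.02))):
    print(nm,p.round(3),((p-mo)@u).round(3),((p-mo)@l).round(3))
# lateral of bed edges at end and plate edges, seen in w3
for x,z in((75,.012),(283,.012)):
    p=plane(w,(x+80,172),z)-mo;print("bed",x,(p@u).round(4),(p@l).round(4))
o=get_obs();zu=o["tcp_pos"][2]-.086+.008
for y in(60,120,172):
    r=[]
    g=cv2.cvtColor(cv2.imread("pics/w3.png"),cv2.COLOR_BGR2GRAY)
for a,y in(((111,243),100),((117,241),200),((121,238),260)):
    p=[plane(w,(x+80,y),zu)-mo for x in a];print("plate",[q@l for q in p],[q@u for q in p])
for xx in((142,213,20),(148,208,174)):
    p=[plane(w,(x+80,xx[2]),zu+.009)-mo for x in xx[:2]];print("crowns",[((q@u).round(4),(q@l).round(4)) for q in p])
```

```text
w1 [ 0.387 -0.131  0.018] -0.244 0.077
top [ 0.39  -0.131  0.02 ] -0.244 0.075
w3 [ 0.387 -0.13   0.02 ] -0.244 0.077
bed 75 -0.1736 0.0748
bed 283 -0.173 -0.0787
plate [np.float64(0.028925939222112083), np.float64(-0.029782366645326457)] [np.float64(-0.12133096465131285), np.float64(-0.12110682278337308)]
plate [np.float64(0.02881249766328664), np.float64(-0.03190338495986063)] [np.float64(-0.16819309440145808), np.float64(-0.1679786201830856)]
plate [np.float64(0.02852433293144626), np.float64(-0.03245620968827561)] [np.float64(-0.20114164416675573), np.float64(-0.20093847472202933)]
crowns [(np.float64(-0.0913), np.float64(0.0133)), (np.float64(-0.0912), np.float64(-0.0144))]
crowns [(np.float64(-0.1529), np.float64(0.0125)), (np.float64(-0.1528), np.float64(-0.0144))]
```

Emit:
drive_tool:
  deltas:
    - {"gripper": 1,"slide": [0.001,0,-0.02],"twist": [0,0,-0.003]}
    - {"gripper": 1,"slide": [0.001,0,-0.045],"twist": [0,0,-0.003]}
    - {"gripper": 1,"slide": [0.001,0,-0.06],"twist": [0,0,-0.003]}
    - {"gripper": 1,"slide": [0.001,0,-0.066],"twist": [0,0,-0.003]}
    - {"gripper": 1,"slide": [0.001,0,-0.069],"twist": [0,0,-0.003]}
    - {"gripper": 1,"slide": [0.001,0,-0.071],"twist": [0,0,-0.003]}
    - {"gripper": 1,"slide": [0.001,0,-0.071],"twist": [0,0,-0.003]}

```text
time_s: 7.8
tcp_pos: [0.475, -0.1013, 0.1001]
orientation: [2.099, 1.57, 0.3]
contact_force: [0.1, -0.4, -4.8]
gripper_width: 0.011
```

```bash
python3 st.py
```

```text
t 7.8 tcp [ 0.475  -0.1013  0.1001] tooly -13.05 toolx [ 3.e-04  1.e-04 -1.e+00] F [ 0.11 -0.39 -4.78] T [-0.3   0.06 -0.03] w 0.011
lane s,l -0.1959 -0.0017 F lane -0.35 -0.19 q7 0.64
```

Emit:
drive_tool:
  deltas:
    - {"gripper": 1,"slide": [0,0,-0.001],"twist": [0,0,0]}
    - {"gripper": 1,"slide": [0,0,-0.002],"twist": [0,0,0]}
    - {"gripper": 1,"slide": [0,0,-0.002],"twist": [0,0,0]}
    - {"gripper": 1,"slide": [0,0,-0.002],"twist": [0,0,0]}

```text
time_s: 8.3
tcp_pos: [0.475, -0.1014, 0.0981]
orientation: [2.464, 1.571, 0.665]
contact_force: [-3.0, 1.2, 5.2]
gripper_width: 0.011
```

```bash
python3 st.py
```

```text
t 8.3 tcp [ 0.475  -0.1014  0.0981] tooly -13.06 toolx [ 2.e-04  2.e-04 -1.e+00] F [-3.05  1.16  5.19] T [0.13 0.37 0.05] w 0.011
lane s,l -0.196 -0.0017 F lane 0.45 3.23 q7 0.65
```

Emit:
drive_tool:
  deltas:
    - {"gripper": 1,"slide": [0.0011,0.0049,0.0007],"twist": [0,0,0]}
    - {"gripper": 1,"slide": [0.0022,0.0097,0.0007],"twist": [0,0,0]}
    - {"gripper": 1,"slide": [0.0034,0.0146,0.0007],"twist": [0,0,0]}
    - {"gripper": 1,"slide": [0.0045,0.0195,0.0007],"twist": [0,0,0]}
    - {"gripper": 1,"slide": [0.0056,0.0244,0.0007],"twist": [0,0,0]}
    - {"gripper": 1,"slide": [0.0067,0.0292,0.0007],"twist": [0,0,0]}

```text
time_s: 9.05
tcp_pos: [0.4817, -0.0718, 0.0985]
orientation: [-1.044, 1.571, -2.843]
contact_force: [0.1, 0.3, -5.1]
gripper_width: 0.0109
```

```bash
python3 st.py
```

```text
t 9.05 tcp [ 0.4817 -0.0718  0.0985] tooly -13.05 toolx [-1.e-04 -0.e+00 -1.e+00] F [ 0.06  0.32 -5.07] T [-0.22 -0.   -0.05] w 0.0109
lane s,l -0.1657 -0.0016 F lane 0.33 0.01 q7 0.59
```

Emit:
drive_tool:
  deltas:
    - {"gripper": 1,"slide": [0,0,-0.0004],"twist": [0,0,0]}
    - {"gripper": 1,"slide": [0,0,-0.0004],"twist": [0,0,0]}
    - {"gripper": 1,"slide": [0,0,-0.0004],"twist": [0,0,0]}

```text
time_s: 9.43
tcp_pos: [0.4816, -0.0723, 0.0982]
orientation: [-1.127, 1.571, -2.926]
contact_force: [-0.1, 0.5, -4.0]
gripper_width: 0.0114
```

```bash
python3 st.py
```

```text
t 9.43 tcp [ 0.4816 -0.0723  0.0982] tooly -13.07 toolx [-1.e-04 -0.e+00 -1.e+00] F [-0.1   0.55 -4.03] T [ 0.13 -0.04  0.02] w 0.0114
lane s,l -0.1662 -0.0016 F lane 0.51 0.22 q7 0.59
```

Emit:
drive_tool:
  deltas:
    - {"gripper": 1,"slide": [0,0,-0.0004],"twist": [0,0,0]}
    - {"gripper": 1,"slide": [0,0,-0.0004],"twist": [0,0,0]}
    - {"gripper": 1,"slide": [0,0,-0.0004],"twist": [0,0,0]}

```text
time_s: 9.8
tcp_pos: [0.4816, -0.0723, 0.0981]
orientation: [-3.112, 1.57, 1.372]
contact_force: [-3.1, 1.7, 8.5]
gripper_width: 0.011
```

```bash
python3 st.py
```

```text
t 9.8 tcp [ 0.4816 -0.0723  0.0981] tooly -13.08 toolx [ 1.e-04  4.e-04 -1.e+00] F [-3.07  1.66  8.5 ] T [0.35 0.71 0.04] w 0.011
lane s,l -0.1662 -0.0016 F lane 0.92 3.37 q7 0.59
```

Stiffness is about 30 N/mm, too stiff for blind pushing. I try a lighter grip (partial closure), calibrating the slip force by pressing down against the bed.

Emit:
drive_tool:
  deltas:
    - {"gripper": 0.87,"slide": [0,0,0.0003],"twist": [0,0,0]}
    - {"gripper": 0.87,"slide": [0,0,0.0003],"twist": [0,0,0]}
    - {"gripper": 0.87,"slide": [0,0,0.0003],"twist": [0,0,0]}
    - {"gripper": 0.87,"slide": [0,0,0.0003],"twist": [0,0,0]}

```text
time_s: 10.3
tcp_pos: [0.4816, -0.0723, 0.0981]
orientation: [-0.152, 1.571, -1.951]
contact_force: [-1.0, -1.2, -1.4]
gripper_width: 0.0113
```

```bash
python3 st.py
```

```text
t 10.3 tcp [ 0.4816 -0.0723  0.0981] tooly -13.07 toolx [-1.e-04 -2.e-04 -1.e+00] F [-1.01 -1.17 -1.37] T [-0.21  0.08  0.  ] w 0.0113
lane s,l -0.1662 -0.0016 F lane -1.36 0.72 q7 0.59
```

Emit:
drive_tool:
  deltas:
    - {"gripper": 0.87,"slide": [0,0,-0.0004],"twist": [0,0,0]}
    - {"gripper": 0.87,"slide": [0,0,-0.0007],"twist": [0,0,0]}
    - {"gripper": 0.87,"slide": [0,0,-0.0007],"twist": [0,0,0]}

```text
time_s: 10.68
tcp_pos: [0.4816, -0.0723, 0.098]
orientation: [3.043, 1.57, 1.244]
contact_force: [-7.7, 0.4, 21.8]
gripper_width: 0.011
```

```bash
python3 st.py
```

```text
t 10.68 tcp [ 0.4816 -0.0723  0.098 ] tooly -13.08 toolx [ 2.e-04  7.e-04 -1.e+00] F [-7.72  0.44 21.78] T [0.28 1.66 0.04] w 0.011
lane s,l -0.1662 -0.0017 F lane -1.31 7.62 q7 0.59
```

Emit:
drive_tool:
  deltas:
    - {"gripper": 0.855,"slide": [0,0,0],"twist": [0,0,0]}
    - {"gripper": 0.855,"slide": [0,0,0],"twist": [0,0,0]}
    - {"gripper": 0.855,"slide": [0,0,0],"twist": [0,0,0]}

```text
time_s: 11.05
tcp_pos: [0.4817, -0.0721, 0.0973]
orientation: [-0.369, 1.571, -2.167]
contact_force: [0.1, 0.4, 0.9]
gripper_width: 0.0127
```

Emit:
drive_tool:
  deltas:
    - {"gripper": 0.845,"slide": [0,0,0],"twist": [0,0,0]}
    - {"gripper": 0.845,"slide": [0,0,0],"twist": [0,0,0]}
    - {"gripper": 0.845,"slide": [0,0,0],"twist": [0,0,0]}

```text
time_s: 11.42
tcp_pos: [0.4816, -0.0721, 0.0973]
orientation: [-1.129, 1.571, -2.928]
contact_force: [0.4, -0.2, -0.4]
gripper_width: 0.0129
```

Emit:
drive_tool:
  deltas:
    - {"gripper": 0.835,"slide": [0,0,0],"twist": [0,0,0]}
    - {"gripper": 0.835,"slide": [0,0,0],"twist": [0,0,0]}
    - {"gripper": 0.835,"slide": [0,0,0],"twist": [0,0,0]}

```text
time_s: 11.8
tcp_pos: [0.4816, -0.0721, 0.0974]
orientation: [-1.403, 1.571, 3.081]
contact_force: [-0.5, -0.6, -0.2]
gripper_width: 0.014
```

Emit:
drive_tool:
  deltas:
    - {"gripper": 0.862,"slide": [0,0,0],"twist": [0,0,0]}
    - {"gripper": 0.862,"slide": [0,0,0],"twist": [0,0,0]}
    - {"gripper": 0.862,"slide": [0,0,0],"twist": [0,0,0]}
    - {"gripper": 0.862,"slide": [0,0,0.0005],"twist": [0,0,0]}
    - {"gripper": 0.862,"slide": [0,0,0.001],"twist": [0,0,0]}
    - {"gripper": 0.862,"slide": [0,0,0.001],"twist": [0,0,0]}

```text
time_s: 12.55
tcp_pos: [0.4815, -0.072, 0.0983]
orientation: [-1.713, 1.571, 2.772]
contact_force: [0.5, 1.2, -3.5]
gripper_width: 0.0118
```

Emit:
drive_tool:
  deltas:
    - {"gripper": 0.862,"slide": [0,0,-0.0003],"twist": [0,0,0]}
    - {"gripper": 0.862,"slide": [0,0,-0.0006],"twist": [0,0,0]}
    - {"gripper": 0.862,"slide": [0,0,-0.0009],"twist": [0,0,0]}

```text
time_s: 12.92
tcp_pos: [0.4816, -0.0723, 0.0975]
orientation: [-0.316, 1.571, -2.115]
contact_force: [-0.9, -0.5, -2.0]
gripper_width: 0.0119
```

Emit:
drive_tool:
  deltas:
    - {"gripper": 0.862,"slide": [0,0,-0.0005],"twist": [0,0,0]}
    - {"gripper": 0.862,"slide": [0,0,-0.001],"twist": [0,0,0]}
    - {"gripper": 0.862,"slide": [0,0,-0.001],"twist": [0,0,0]}

```text
time_s: 13.3
tcp_pos: [0.4815, -0.0723, 0.0968]
orientation: [-2.9, 1.571, 1.584]
contact_force: [-4.4, 1.4, 9.6]
gripper_width: 0.0121
```

Emit:
drive_tool:
  deltas:
    - {"gripper": 0.862,"slide": [0,0,-0.0003],"twist": [0,0,0]}
    - {"gripper": 0.862,"slide": [0,0,-0.0006],"twist": [0,0,0]}

```text
time_s: 13.55
tcp_pos: [0.4815, -0.0723, 0.0962]
orientation: [-2.906, 1.57, 1.578]
contact_force: [-5.0, 0.4, 12.0]
gripper_width: 0.0117
```

Emit:
drive_tool:
  deltas:
    - {"gripper": 0.84,"slide": [0,0,0],"twist": [0,0,0]}
    - {"gripper": 0.84,"slide": [0,0,0.001],"twist": [0,0,0]}
    - {"gripper": 0.84,"slide": [0,0,0.002],"twist": [0,0,0]}
    - {"gripper": 0.862,"slide": [0,0,0.002],"twist": [0,0,0]}
    - {"gripper": 0.862,"slide": [0,0,0.002],"twist": [0,0,0]}
    - {"gripper": 0.862,"slide": [0,0,0.002],"twist": [0,0,0]}

```text
time_s: 14.3
tcp_pos: [0.4816, -0.0722, 0.098]
orientation: [3.007, 1.571, 1.208]
contact_force: [-1.5, -0.3, 5.7]
gripper_width: 0.0118
```

Emit:
drive_tool:
  deltas:
    - {"gripper": 0.862,"slide": [0.0007,0.003,0],"twist": [0,0,0]}
    - {"gripper": 0.862,"slide": [0.0018,0.0078,0],"twist": [0,0,0]}
    - {"gripper": 0.862,"slide": [0.0029,0.0127,0],"twist": [0,0,0]}
    - {"gripper": 0.862,"slide": [0.0041,0.0175,0],"twist": [0,0,0]}
    - {"gripper": 0.862,"slide": [0.0052,0.0224,0],"twist": [0,0,0]}
    - {"gripper": 0.862,"slide": [0.0063,0.0273,0],"twist": [0,0,0]}
    - {"gripper": 0.862,"slide": [0.0074,0.0321,0],"twist": [0,0,0]}
    - {"gripper": 0.862,"slide": [0.0085,0.037,0],"twist": [0,0,0]}
    - {"gripper": 0.862,"slide": [0.0097,0.0419,0],"twist": [0,0,0]}
    - {"gripper": 0.862,"slide": [0.0104,0.045,0],"twist": [0,0,0]}

```text
time_s: 15.55
tcp_pos: [0.4921, -0.0276, 0.098]
orientation: [0.567, 1.57, -1.233]
contact_force: [-1.6, -6.0, 4.4]
gripper_width: 0.0122
```

```bash
python3 st.py;python3 - <<'E'
from h import *
im=grab_frame("wrist");s=grab_frame("side")
cv2.imwrite("pics/m4.png",np.hstack([im[:,80:430,::-1],cv2.resize(s[110:310,110:335,::-1],(450,384))]))
E
```

```text
t 15.55 tcp [ 0.4921 -0.0276  0.098 ] tooly -13.1 toolx [ 4.0e-04 -1.1e-03 -1.0e+00] F [-1.62 -5.98  4.38] T [-1.12  0.33 -0.01] w 0.0122
lane s,l -0.1203 -0.0018 F lane -6.19 0.23 q7 0.49
```

View pics/m4.png

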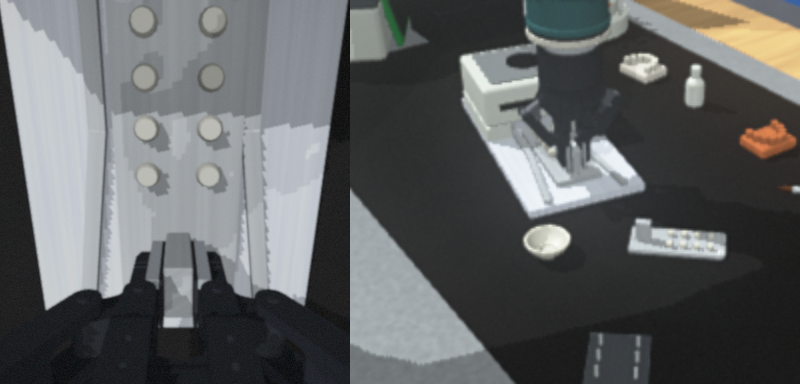

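Crowns sit at the same wrist-image pixels as in the previous picture, (143,20) and (148,174), so there is no slip. The plate lies flat between the rails, its nose just entering under the bridge. I continue, using crown pixel shift as slip monitor.

Emit:
drive_tool:
  deltas:
    - {"gripper": 0.862,"slide": [0.0007,0.003,0.0002],"twist": [0,0,0]}
    - {"gripper": 0.862,"slide": [0.0018,0.0078,0.0002],"twist": [0,0,0]}
    - {"gripper": 0.862,"slide": [0.0029,0.0127,0.0002],"twist": [0,0,0]}
    - {"gripper": 0.862,"slide": [0.0041,0.0175,0.0002],"twist": [0,0,0]}
    - {"gripper": 0.862,"slide": [0.0052,0.0224,0.0002],"twist": [0,0,0]}
    - {"gripper": 0.862,"slide": [0.0063,0.0273,0.0002],"twist": [0,0,0]}
    - {"gripper": 0.862,"slide": [0.0074,0.0321,0.0002],"twist": [0,0,0]}
    - {"gripper": 0.862,"slide": [0.0083,0.036,0.0002],"twist": [0,0,0]}
    - {"gripper": 0.862,"slide": [0.009,0.039,0.0002],"twist": [0,0,0]}
    - {"gripper": 0.862,"slide": [0.0092,0.04,0.0002],"twist": [0,0,0]}

```text
time_s: 16.9
tcp_pos: [0.5012, 0.013, 0.098]
orientation: [-0.825, 1.571, -2.624]
contact_force: [-0.6, -3.9, 0.1]
gripper_width: 0.012
```

```bash
cat >> st.py <<'E'
im=cv2.cvtColor(grab_frame("wrist"),cv2.COLOR_RGB2GRAY);r=cv2.cvtColor(cv2.imread("pics/w3.png"),cv2.COLOR_BGR2GRAY)
for c in((228,175),(289,174),(290,128)):
    t=r[c[1]-14:c[1]+15,c[0]-14:c[0]+15];q=cv2.matchTemplate(im[c[1]-45:c[1]+46,c[0]-24:c[0]+25],t,5);_,v,_,p=cv2.minMaxLoc(q);print("slip px",p[0]-10,p[1]-31,round(v,2))
cv2.imwrite("pics/last.png",im)
E
python3 st.py
```

```text
t 16.9 tcp [0.5012 0.013  0.098 ] tooly -13.06 toolx [-1.e-04 -1.e-04 -1.e+00] F [-0.6  -3.93  0.08] T [-0.72  0.11  0.01] w 0.012
lane s,l -0.0786 -0.0016 F lane -3.97 -0.3 q7 0.41
slip px 0 1 0.75
slip px 0 1 0.7
slip px 0 0 0.78
```

Emit:
drive_tool:
  deltas:
    - {"gripper": 0.862,"slide": [0.0002,0.001,0],"twist": [0,0,0]}
    - {"gripper": 0.862,"slide": [0.0005,0.002,0],"twist": [0,0,0]}
    - {"gripper": 0.862,"slide": [0.0007,0.003,0],"twist": [0,0,0]}
    - {"gripper": 0.862,"slide": [0.0009,0.004,0],"twist": [0,0,0]}
    - {"gripper": 0.862,"slide": [0.0012,0.005,0],"twist": [0,0,0]}
    - {"gripper": 0.862,"slide": [0.0014,0.006,0],"twist": [0,0,0]}

```text
time_s: 17.7
tcp_pos: [0.5026, 0.019, 0.098]
orientation: [-1.392, 1.571, 3.093]
contact_force: [-0.4, -2.7, 0.2]
gripper_width: 0.012
```

```bash
python3 st.py
```

```text
t 17.7 tcp [0.5026 0.019  0.098 ] tooly -13.06 toolx [-1.e-04  0.e+00 -1.e+00] F [-0.39 -2.74  0.22] T [-0.58  0.07  0.02] w 0.012
lane s,l -0.0725 -0.0016 F lane -2.76 -0.24 q7 0.4
slip px 0 1 0.75
slip px 0 1 0.69
slip px 0 1 0.76
```

Now 2.5 mm per call (0.5 mm per row).

Emit:
drive_tool:
  deltas:
    - {"gripper": 0.862,"slide": [0.0001,0.0005,0],"twist": [0,0,0]}
    - {"gripper": 0.862,"slide": [0.0002,0.001,0],"twist": [0,0,0]}
    - {"gripper": 0.862,"slide": [0.0003,0.0015,0],"twist": [0,0,0]}
    - {"gripper": 0.862,"slide": [0.0005,0.002,0],"twist": [0,0,0]}
    - {"gripper": 0.862,"slide": [0.0006,0.0025,0],"twist": [0,0,0]}

```text
time_s: 18.38
tcp_pos: [0.5032, 0.0214, 0.098]
orientation: [-1.362, 1.571, 3.122]
contact_force: [0.7, -1.6, -2.4]
gripper_width: 0.0118
```

Emit:
drive_tool:
  deltas:
    - {"gripper": 0.862,"slide": [0.0001,0.0005,0],"twist": [0,0,0]}
    - {"gripper": 0.862,"slide": [0.0002,0.001,0],"twist": [0,0,0]}
    - {"gripper": 0.862,"slide": [0.0003,0.0015,0],"twist": [0,0,0]}
    - {"gripper": 0.862,"slide": [0.0005,0.002,0],"twist": [0,0,0]}
    - {"gripper": 0.862,"slide": [0.0006,0.0025,0],"twist": [0,0,0]}

```text
time_s: 19.0
tcp_pos: [0.5038, 0.0239, 0.098]
orientation: [-0.999, 1.571, -2.798]
contact_force: [-0.7, -1.2, -1.5]
gripper_width: 0.0117
```

```bash
python3 st.py
```

```text
t 19.0 tcp [0.5038 0.0239 0.098 ] tooly -13.06 toolx [-1.e-04 -0.e+00 -1.e+00] F [-0.69 -1.23 -1.53] T [-0.46  0.1  -0.04] w 0.0117
lane s,l -0.0675 -0.0016 F lane -1.35 0.4 q7 0.39
slip px 0 1 0.75
slip px 0 1 0.7
slip px -8 -22 0.55
```

Emit:
drive_tool:
  deltas:
    - {"gripper": 0.862,"slide": [0.0001,0.0005,0],"twist": [0,0,0]}
    - {"gripper": 0.862,"slide": [0.0002,0.001,0],"twist": [0,0,0]}
    - {"gripper": 0.862,"slide": [0.0003,0.0015,0],"twist": [0,0,0]}
    - {"gripper": 0.862,"slide": [0.0005,0.002,0],"twist": [0,0,0]}
    - {"gripper": 0.862,"slide": [0.0006,0.0025,0],"twist": [0,0,0]}

```text
time_s: 19.68
tcp_pos: [0.5044, 0.0264, 0.0981]
orientation: [-1.848, 1.571, 2.636]
contact_force: [-0.3, -1.6, -2.5]
gripper_width: 0.0118
```

Emit:
drive_tool:
  deltas:
    - {"gripper": 0.862,"slide": [0.0001,0.0005,0],"twist": [0,0,0]}
    - {"gripper": 0.862,"slide": [0.0002,0.001,0],"twist": [0,0,0]}
    - {"gripper": 0.862,"slide": [0.0003,0.0015,0],"twist": [0,0,0]}
    - {"gripper": 0.862,"slide": [0.0005,0.002,0],"twist": [0,0,0]}

```text
time_s: 20.18
tcp_pos: [0.5049, 0.0284, 0.098]
orientation: [-1.269, 1.571, -3.068]
contact_force: [-0.9, -1.2, -2.2]
gripper_width: 0.0122
```

```bash
python3 st.py
```

```text
t 20.18 tcp [0.5049 0.0284 0.098 ] tooly -13.06 toolx [-2.e-04 -0.e+00 -1.e+00] F [-0.88 -1.19 -2.18] T [-0.42  0.13 -0.02] w 0.0122
lane s,l -0.0628 -0.0016 F lane -1.36 0.59 q7 0.38
slip px 0 1 0.75
slip px 0 1 0.7
slip px 8 -1 0.55
```

Emit:
drive_tool:
  deltas:
    - {"gripper": 0.862,"slide": [0.0001,0.0005,-0.0001],"twist": [0,0,0]}
    - {"gripper": 0.862,"slide": [0.0002,0.001,-0.0001],"twist": [0,0,0]}
    - {"gripper": 0.862,"slide": [0.0003,0.0015,-0.0001],"twist": [0,0,0]}
    - {"gripper": 0.862,"slide": [0.0005,0.002,-0.0001],"twist": [0,0,0]}

```text
time_s: 20.72
tcp_pos: [0.5055, 0.0302, 0.098]
orientation: [0.664, 1.571, -1.135]
contact_force: [-2.4, -5.0, 2.5]
gripper_width: 0.0118
```

Emit:
drive_tool:
  deltas:
    - {"gripper": 0.862,"slide": [0.0001,0.0005,0],"twist": [0,0,0]}
    - {"gripper": 0.862,"slide": [0.0002,0.001,0],"twist": [0,0,0]}
    - {"gripper": 0.862,"slide": [0.0003,0.0015,0],"twist": [0,0,0]}
    - {"gripper": 0.862,"slide": [0.0005,0.002,0],"twist": [0,0,0]}

```text
time_s: 21.22
tcp_pos: [0.5059, 0.0322, 0.098]
orientation: [0.268, 1.571, -1.531]
contact_force: [-0.9, -5.2, 3.5]
gripper_width: 0.0117
```

```bash
python3 st.py
```

```text
t 21.23 tcp [0.5059 0.0322 0.098 ] tooly -13.07 toolx [ 0.e+00 -3.e-04 -1.e+00] F [-0.92 -5.19  3.49] T [-1.13  0.37 -0.01] w 0.0117
lane s,l -0.0589 -0.0018 F lane -5.27 -0.27 q7 0.37
slip px 0 1 0.71
slip px 0 1 0.65
slip px 4 15 0.54
```

Emit:
drive_tool:
  deltas:
    - {"gripper": 0.862,"slide": [0.0001,0.0005,6e-05],"twist": [0,0,0]}
    - {"gripper": 0.862,"slide": [0.0002,0.001,6e-05],"twist": [0,0,0]}
    - {"gripper": 0.862,"slide": [0.0003,0.0015,6e-05],"twist": [0,0,0]}
    - {"gripper": 0.862,"slide": [0.0005,0.002,6e-05],"twist": [0,0,0]}

```text
time_s: 21.78
tcp_pos: [0.5064, 0.0343, 0.0981]
orientation: [0.109, 1.571, -1.69]
contact_force: [-1.9, -4.6, 2.1]
gripper_width: 0.012
```

Emit:
drive_tool:
  deltas:
    - {"gripper": 0.862,"slide": [0.0001,0.0005,0],"twist": [0,0,0]}
    - {"gripper": 0.862,"slide": [0.0002,0.001,0],"twist": [0,0,0]}
    - {"gripper": 0.862,"slide": [0.0003,0.0015,0],"twist": [0,0,0]}
    - {"gripper": 0.862,"slide": [0.0005,0.002,0],"twist": [0,0,0]}

```text
time_s: 22.28
tcp_pos: [0.5068, 0.036, 0.098]
orientation: [-0.175, 1.57, -1.974]
contact_force: [-3.9, -9.3, 3.4]
gripper_width: 0.0121
```

```bash
python3 st.py
```

```text
t 22.27 tcp [0.5068 0.036  0.098 ] tooly -13.08 toolx [-2.e-04 -6.e-04 -1.e+00] F [-3.86 -9.35  3.44] T [-1.84  0.55  0.01] w 0.0121
lane s,l -0.055 -0.0018 F lane -9.98 1.66 q7 0.36
slip px -8 -17 0.53
slip px 10 -16 0.41
slip px 10 31 0.54
```

Emit:
drive_tool:
  deltas:
    - {"gripper": 0.862,"slide": [2e-05,0.0001,0],"twist": [0,0,0]}
    - {"gripper": 0.862,"slide": [2e-05,0.0001,0],"twist": [0,0,0]}

```text
time_s: 22.58
tcp_pos: [0.5068, 0.036, 0.098]
orientation: [-0.13, 1.57, -1.93]
contact_force: [-2.5, -7.8, 3.4]
gripper_width: 0.012
```

```bash
python3 st.py
python3 - <<'E'
from h import *
im=cv2.imread("pics/last.png");t=grab_frame("side")[:,:,::-1]
cv2.imwrite("pics/m5.png",np.hstack([im[:,80:430],cv2.resize(t[110:310,110:335],(450,384))]))
E
```

```text
t 22.57 tcp [0.5068 0.036  0.098 ] tooly -13.09 toolx [-2.e-04 -6.e-04 -1.e+00] F [-2.5  -7.76  3.4 ] T [-1.5   0.52  0.05] w 0.012
lane s,l -0.055 -0.0018 F lane -8.13 0.69 q7 0.36
slip px -9 -18 0.53
slip px 4 -15 0.41
slip px -10 31 0.54
```

View pics/m5.png

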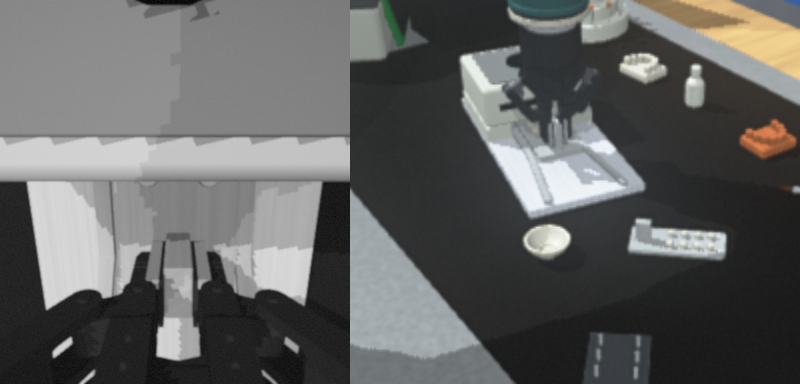

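The carrier is in under the bridge, with its last crowns at the bridge face (148–208,183) and no visible slip. The sudden rise to 8–10 N at s=-0.055 (nose about 75 mm past the mouth) is the stop. Pressing in small increments.

Emit:
drive_tool:
  deltas:
    - {"gripper": 0.864,"slide": [3e-05,0.00015,0],"twist": [0,0,0]}
    - {"gripper": 0.864,"slide": [3e-05,0.00015,0],"twist": [0,0,0]}

```text
time_s: 22.92
tcp_pos: [0.5068, 0.036, 0.0981]
orientation: [-0.118, 1.57, -1.917]
contact_force: [-2.9, -8.9, 3.0]
gripper_width: 0.0121
```

```bash
python3 st.py|head -2
```

```text
t 22.93 tcp [0.5068 0.036  0.0981] tooly -13.1 toolx [-3.e-04 -8.e-04 -1.e+00] F [-2.94 -8.94  3.  ] T [-1.7   0.51  0.06] w 0.0121
lane s,l -0.055 -0.0018 F lane -9.37 0.86 q7 0.36
```

Emit:
drive_tool:
  deltas:
    - {"gripper": 0.866,"slide": [3e-05,0.00015,0],"twist": [0,0,0]}
    - {"gripper": 0.866,"slide": [7e-05,0.0003,0],"twist": [0,0,0]}
    - {"gripper": 0.866,"slide": [7e-05,0.0003,0],"twist": [0,0,0]}

```text
time_s: 23.35
tcp_pos: [0.5068, 0.036, 0.098]
orientation: [-0.048, 1.57, -1.848]
contact_force: [-3.0, -10.0, 3.9]
gripper_width: 0.0117
```

```bash
python3 st.py|head -2
```

```text
t 23.35 tcp [0.5068 0.036  0.098 ] tooly -13.11 toolx [-3.0e-04 -1.2e-03 -1.0e+00] F [ -3.   -10.02   3.91] T [-2.08  0.63  0.09] w 0.0117
lane s,l -0.055 -0.0018 F lane -10.44 0.67 q7 0.36
```

Emit:
drive_tool:
  deltas:
    - {"gripper": 0.868,"slide": [4e-05,0.0002,0],"twist": [0,0,0]}
    - {"gripper": 0.868,"slide": [8e-05,0.0004,0],"twist": [0,0,0]}
    - {"gripper": 0.868,"slide": [8e-05,0.0004,0],"twist": [0,0,0]}

```text
time_s: 23.78
tcp_pos: [0.5068, 0.0361, 0.0981]
orientation: [0.015, 1.569, -1.785]
contact_force: [-4.2, -12.1, 4.0]
gripper_width: 0.0115
```

```bash
python3 st.py|head -2
```

```text
t 23.77 tcp [0.5068 0.0361 0.0981] tooly -13.13 toolx [-3.0e-04 -1.6e-03 -1.0e+00] F [ -4.2 -12.1   4. ] T [-2.57  0.69  0.08] w 0.0115
lane s,l -0.0549 -0.0018 F lane -12.73 1.37 q7 0.36
```

Emit:
drive_tool:
  deltas:
    - {"gripper": 0.868,"slide": [0,0,0],"twist": [0,0,0]}
    - {"gripper": 0.868,"slide": [0,0,0],"twist": [0,0,0]}
    - {"gripper": 0.868,"slide": [0,0,0],"twist": [0,0,0]}
    - {"gripper": 0.868,"slide": [0,0,0],"twist": [0,0,0]}
    - {"gripper": 0.868,"slide": [0,0,0],"twist": [0,0,0]}
    - {"gripper": 0.868,"slide": [0,0,0],"twist": [0,0,0]}

```text
time_s: 24.58
tcp_pos: [0.5068, 0.0361, 0.0981]
orientation: [0.017, 1.569, -1.783]
contact_force: [-3.5, -13.2, 4.8]
gripper_width: 0.0119
```

```bash
python3 st.py|head -2
```

```text
t 24.57 tcp [0.5068 0.0361 0.0981] tooly -13.13 toolx [-3.0e-04 -1.6e-03 -1.0e+00] F [ -3.54 -13.21   4.75] T [-2.49  0.71  0.1 ] w 0.0119
lane s,l -0.055 -0.0018 F lane -13.67 0.48 q7 0.36
```

Emit:
drive_tool:
  deltas:
    - {"gripper": 0.84,"slide": [0,0,0],"twist": [0,0,0]}
    - {"gripper": 0.8,"slide": [0,0,0],"twist": [0,0,0]}
    - {"gripper": 0.7,"slide": [0,0,0],"twist": [0,0,0]}
    - {"gripper": 0.6,"slide": [0,0,0],"twist": [0,0,0]}
    - {"gripper": 0.6,"slide": [0,0,0],"twist": [0,0,0]}

```text
time_s: 25.25
tcp_pos: [0.5071, 0.0374, 0.098]
orientation: [-1.911, 1.571, 2.573]
contact_force: [-0.0, 0.1, 0.1]
gripper_width: 0.034
```

```bash
python3 st.py|head -2;python3 - <<'E'
from h import *
im=cv2.imread("pics/last.png");t=grab_frame("side")[:,:,::-1]
cv2.imwrite("pics/m6.png",np.hstack([im[:,80:430],cv2.resize(t[110:310,110:335],(450,384))]))
E
```

```text
t 25.25 tcp [0.5071 0.0374 0.098 ] tooly -13.06 toolx [-1.e-04  1.e-04 -1.e+00] F [-0.02  0.06  0.13] T [-0.06 -0.01  0.05] w 0.034
lane s,l -0.0536 -0.0018 F lane 0.05 0.04 q7 0.36
```

Free of contact. Lift and look from above.

Emit:
drive_tool:
  deltas:
    - {"gripper": 0.6,"slide": [0,0,0.02],"twist": [0,0,0]}
    - {"gripper": 0.6,"slide": [0,0,0.06],"twist": [0,0,0]}
    - {"gripper": 0.6,"slide": [-0.01,-0.04,0.11],"twist": [0,0,0]}
    - {"gripper": 0.6,"slide": [-0.02,-0.08,0.16],"twist": [0,0,0]}
    - {"gripper": 0.6,"slide": [-0.02,-0.08,0.2],"twist": [0,0,0]}
    - {"gripper": 0.6,"slide": [-0.02,-0.08,0.2],"twist": [0,0,0]}
    - {"gripper": 0.6,"slide": [-0.02,-0.08,0.2],"twist": [0,0,0]}

```text
time_s: 26.22
tcp_pos: [0.4869, -0.0423, 0.2976]
orientation: [-2.42, 1.57, 2.065]
contact_force: [0.4, 0.1, -0.0]
gripper_width: 0.0338
```

Run:
```python
from h import *
import pickle
print(get_obs()["tcp_pos"])
w=camera_model("wrist");im=grab_frame("wrist");s=grab_frame("side");pickle.dump(w,open("w7.pkl","wb"))
cv2.imwrite("pics/m7.png",np.hstack([im[:,80:430,::-1],cv2.resize(s[110:310,110:335,::-1],(450,384))]))
```

```text
[ 0.48691213 -0.04229146  0.29764441]
```

View pics/m7.png

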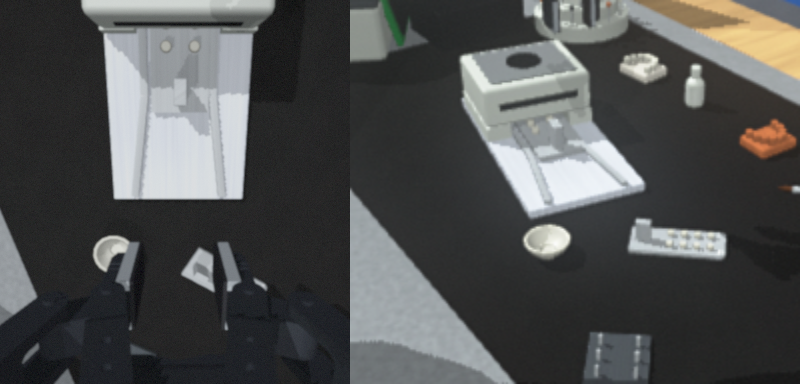

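The carrier lies flat between the rails, its tail edge at about (180,111) in the wrist view, last crowns at (166,45) and (194,45), and the other objects as before. I check the tail position against the pressed pose, then hand in.

Run:
```python
from h import *
import pickle
w=pickle.load(open("w7.pkl","rb"));u=np.array([.225,.9744,0]);l=np.array([-.9744,.225,0]);mo=np.array([.5174,.090,0])
for nm,p,z in(("tail",(260,111),.020),("tab top rear",(260,105),.056),("tab top front",(260,79),.056),("bed end",(259,199),.012)):
    q=plane(w,p,z)-mo;print(nm,(q@u).round(4),(q@l).round(4))
print(get_obs()["contact_force"].round(1));close_job()
```

```text
tail -0.0746 -0.0023
tab top rear -0.0675 -0.0021
tab top front -0.0445 -0.002
bed end -0.1752 -0.0014
[-0.1  0.2 -0.7]
the job is handed in; nothing more can be done
```

The larger carrier is home in the reader's lane, and I handed the job in at about 26 s of the 69 s allowed. The interface gave no verdict.

- **Placing:** I gripped the carrier by its tab, laid it flat between the rails with its nose towards the bridge, and slid it in. I used a lightened grip, which I had found slips at about 10–12 N, so the push could not run away.
- **Finding the stop:** The pushing force rose sharply with the nose about 75 mm past the mouth. After that the carrier did not move as I pressed harder.
- **Seating:** I pressed with about 12.7–13.7 N measured at the wrist for about 0.75 s. After bed friction that is roughly 10 N on the stop, an estimate because the stop's own force can't be read. The wrist readings along the push stayed below 14 N, but they come only at the end of each move.
- **Last checks:**
  - After letting go, the tail edge measured 74.6 mm before the mouth, against about 75 mm in the pressed pose, so it did not spring back.
  - The tab measured 23 mm long (24 nominal), centred in the lane.
  - The gripper is clear with near-zero force, and the bystanders visible in the last pictures (dish, white model, dropper, clay model, small carrier, spare tray) looked undisturbed. The wax tin and most of the brush were out of frame.
- **Disagreements:**
  - The bed height measured 10–11 mm against 12 mm nominal.
  - The tab top measured 47 mm against 44 mm nominal. Both are about the calibration's 2 mm.
  - The crown-based slip check stopped working once the bridge hid the crowns.

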